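# Unstack the staining boxes and load the rocker in balance

## Task

Take the two stacks of staining boxes apart. Set the green-lidded and the white-lidded box on the see-saw rocker, one in the middle of each black bay (either way round), so that its platform ends level; set the red-lidded box in the middle of the red mat and the yellow-lidded box in the middle of the yellow mat. Every box must lie flat and lengthwise along its bay or mat, and the white tube rack must stay where it stands.

Things in the scene. Friction and masses are not known exactly. Their poses are not given: they have to be found in the camera images.
- green_box: closed grey staining box with a green lid, a rigid block 90 x 46 x 36 mm, full, 250 g; origin at the centre of its underside, x along its 90 mm length, y along its 46 mm width, z up; starts as the upper box (its underside about 38 mm above the bench, turned about a right angle to the box below, whose ends show 22 mm on either side) of one of the two crossed stacks of two
- white_box: closed grey staining box with a white lid, a rigid block 90 x 46 x 36 mm, full, 250 g (the same as the green one); origin at the centre of its underside, x along its 90 mm length, y along its 46 mm width, z up; starts as the lower box (lying on a flat 2 mm blue bench pad) of one of the two crossed stacks of two
- red_box: closed grey staining box with a red lid, a rigid block 90 x 46 x 36 mm, light, 80 to 170 g; origin at the centre of its underside, x along its 90 mm length, y along its 46 mm width, z up; starts as the upper box (its underside about 38 mm above the bench, turned about a right angle to the box below, whose ends show 22 mm on either side) of one of the two crossed stacks of two
- yellow_box: closed grey staining box with a yellow lid, a rigid block 90 x 46 x 36 mm, light, 80 to 170 g; origin at the centre of its underside, x along its 90 mm length, y along its 46 mm width, z up; starts as the lower box (lying on a flat 2 mm blue bench pad) of one of the two crossed stacks of two
- bay_left (a point): black rubber bay 106 x 60 mm on the left (+y) half of the see-saw rocker's platform; origin at the centre of its flat top face, 52 mm above the bench when level, x along its 106 mm length (the box's length lies along this), z normal to the face. Bay centres are 68 mm either side of the pivot axis, which lies 8 mm below the faces. The aluminium platform is 132 x 230 mm, with 4 mm lips only along its two long edges
- bay_right (a point): black rubber bay 106 x 60 mm on the right (-y) half of the see-saw rocker's platform; origin at the centre of its flat top face, 52 mm above the bench when level, x along its 106 mm length (the box's length lies along this), z normal to the face. The platform rocks on a weak spring (1.4 N m/rad) to stops at 0.12 rad: one full box alone drops its side 8 mm and lifts the other; two equal boxes bring it back level
- red_mat: flat red storage mat 106 x 64 x 3 mm fixed on the bench; origin at the centre of its top face (3 mm above the bench), x along its 106 mm length, z up
- yellow_mat: flat yellow storage mat 106 x 64 x 3 mm fixed on the bench; origin at the centre of its top face (3 mm above the bench), x along its 106 mm length, z up
- white_tube_rack: bystander: white rack full of tubes, 68 x 118 x 54 mm, loose on the bench in front of the rocker; origin at the centre of its underside; leave it where it is
Things that resemble listed ones, but are neither listed nor needed, are in the scene too. There is more than one size of the red_mat; the job needs the larger.

How it is judged:
By the outcome, as a careful person would: the job done as asked, in the order asked, and still so for the second after the job is handed in, with the robot touching nothing.
It also fails if it takes over 112 s, if anything falls off the work surface, if the arm or the gripper's body presses on something with over 40 N, if the wrist force passes 120 N, or if a joint passes its speed limit or range.

## Robot

A 6-joint arm with a two-finger parallel gripper is mounted at the origin on a cart in front of the work surface, level with it; the furniture and walls round the work are solid. World frame = base frame: x ahead of the robot, y to its left, z up, the work surface at z = 0. Lengths are in m, angles in rad, forces in N, time in s.
With the tool pointing down it reaches from about 0.425 to 0.95 m from the base axis. Payload 3.5 kg.
Tool frame: the origin (TCP) lies on the centre line of the jaws, within the pads' length; the fingertips stand 14 mm ahead of it and the grasp point (between the pads) lies 5 mm behind it (ctrl.finger_overhang is the distance from the TCP to the fingertips, in m); z points along the fingers, y is the line along which they close (so a half turn about z gives the same grasp; the last joint's range is limited). The gripper opens to 85 mm and grips with 20 to 120 N. Pads are 22 mm wide; open, the fingers measure 114 mm over their backs; the gripper's body (76 mm by 85 mm) begins 54 mm behind the grasp point. The pads swing forward as they close: fully open they stand 13 mm farther back than shut.
Start: joints at [1.132, 0.286, 1.577, -0, 1.279, -0.15], TCP at [0.192, 0.647, 0.245] pointing down, gripper open.
Joint ranges: [-2.77, 2.77], [-0.9, 2.22], [0.21, 2.48], [-1.53, 4.67], [0.24, 2.81], [-2.84, 2.84]. Speed limits (rad/s): [2.79, 2.79, 3.14, 3.14, 3.14, 3.14].

## Interface

Orientations are given as a unit quaternion [x, y, z, w].
In Python, from plant import ctrl gives the robot as it stands.
- The arm moves only by the tool send_rows, never from a script. Its argument "moves" is text: rows parted by semicolons, each of 7 numbers parted by spaces: the turn, a rotation vector about the tool's x, y, z in units of 360 degrees (1.0 is 360 degrees), then the shift along the tool's x, y, z in units of 20 cm (1.0 is 20 cm), then the gripper's target within -1 to 1 (fully open at 1, half-way at 0, shut at -1). A call has 1 to 12 rows; each row is the pose to reach, as a shift and turn from the pose commanded when the call began, along the tool's axes at that moment, turning the shorter way round; what a row does not reach only later rows make up. A row lasts 1/8 s, in which the tool goes at most 62.5 mm and 10.7 degrees, less where a joint would pass 70% of its speed; a pose out of reach is approached as far as the arm can. A call with a number of a shift or a turn outside -1 to 1 is refused whole. A call with a gripper value outside its range is refused whole. The fingers move at their own pace and stop on an object; "newtons" is the grip in N (left out, the last holds). Time passes only in rows, so rows that repeat a pose let the fingers close. It gives the time, the measured TCP pose, the force, the opening and the grip force at its end, in the units of the state.
- ctrl.get_state(): the state, without advancing time (a new reading comes with each control period).
- ctrl.read_camera(name): name is "side" or "top"; returns a dict with "image" (400x640x3 uint8, red, green, blue), "fovy" (degrees; the focal length in pixels is half the picture's height over the tangent of half this angle, whatever the lens; pixels are square), "cx", "cy" (the principal point, pixels), "extrinsics" (4x4, takes a point from camera to world coordinates). Camera axes: x right, y up, looking along -z (the intrinsics and any distortion apply to the point x, -y, -z); pixel columns grow to the right and rows downward; lengths in m; the calibration is good to about 2 mm. A picture is of the moment at which its call begins. There is no depth.
- ctrl.sign_off(): hands the job in; it is judged then, once.
The state is a dict: "time": time; "qpos": joint angles; "dq": joint speeds; "joint_efforts": joint torques, N m; "eef_pos": TCP position; "tcp_rot": TCP orientation; "contact_force": force on the tool from outside, world axes, zero at the start; "wrist_torque": the same for the moment, N m; "opening": opening from 0.0 (shut) to 1.0 (fully open); "finger_force": force on a finger pad.
Only numpy, scipy, OpenCV 4.12 (cv2) and the standard library are available. Lean on these libraries where they do the work, as an engineer would, in place of code of your own. Each camera call takes 0.05 s, during which the arm holds its last target. There are 200 camera calls.

## Working session

There is one attempt and no reset: what is moved stays moved. The work goes in short steps, Python scripts to look and compute and a tool call to move; the robot and the scene stay as the last step left them, time stands still between calls to the robot, and variables do not carry over. Pictures are saved under pics/ and viewed, at most 14 in all, crops included, and the job is handed in when it is done.

Besides the shell and the picture viewer there is one more tool, called after "Emit:" as name(argument=value, ...) on one line, values as JSON. send_rows: Moves the arm, as the interface text tells. Its arguments: {"type":"object","properties":{"moves":{"type":"string"},"newtons":{"type":"number"}},"required":["moves"]}

```bash
ls; mkdir -p pics; cat > h.py <<'E'
import numpy as np, cv2
from plant import ctrl
def cam(n):
    return ctrl.read_camera(n)
def und(c,u,v):
    f=c['image'].shape[0]/2/np.tan(np.radians(c['fovy'])/2)
    return np.array([(u-c['cx'])/f,(v-c['cy'])/f])
def ray(c,u,v):
    p=und(c,u,v); T=np.array(c['extrinsics'])
    return T[:3,3], T[:3,:3]@np.array([p[0],-p[1],-1])
def onz(c,u,v,z):
    o,d=ray(c,u,v); return o+d*(z-o[2])/d[2]
E
python3 - <<'E'
from h import *
for n in('top','side'):
    c=cam(n); print({k:(v if k!='image' else v.shape) for k,v in c.items()})
    cv2.imwrite(f'pics/{n}0.png',c['image'][:,:,::-1])
print(ctrl.get_state(), ctrl.finger_overhang)
E
```

```text
pics
{'image': (400, 640, 3), 'fovy': 48.50588352400413, 'cx': 313.1971840924313, 'cy': 202.65498511911423, 'extrinsics': array([[-2.04313225e-02,  9.82033921e-01, -1.87595145e-01,
         2.48702882e-01],
       [-9.99784138e-01, -2.07764567e-02,  1.26478957e-04,
         9.80529344e-02],
       [-3.77335580e-03,  1.87557235e-01,  9.82246428e-01,
         1.31689880e+00],
       [ 0.00000000e+00,  0.00000000e+00,  0.00000000e+00,
         1.00000000e+00]])}
{'image': (400, 640, 3), 'fovy': 54.41385537659393, 'cx': 313.46933540624417, 'cy': 196.95193362322217, 'extrinsics': array([[ 0.84124603,  0.26549047, -0.47097763, -0.04699386],
       [-0.54050441,  0.39259831, -0.74412469, -0.78025659],
       [-0.01265299,  0.88055742,  0.47377054,  0.6145507 ],
       [ 0.        ,  0.        ,  0.        ,  1.        ]])}
{'time': 0.1, 'qpos': array([ 1.13199838e+00,  2.87120236e-01,  1.57802133e+00,  1.24292298e-05,
        1.27860208e+00, -1.49976871e-01]), 'dq': array([ 0.00026519, -0.00089531, -0.00392833,  0.00127386,  0.00020312,
       -0.00228912]), 'joint_efforts': array([ 2.93314770e-04, -4.07295763e+01, -2.93699723e+01, -1.59553360e-04,
        3.42281608e-03, -1.08008425e-05]), 'eef_pos': array([0.19196849, 0.64654288, 0.24406171]), 'tcp_rot': array([ 1.43910821e-01,  9.89590076e-01, -1.02750090e-03, -3.17752098e-04]), 'contact_force': array([-0.36168829,  0.47457914,  0.43549752]), 'wrist_torque': array([-0.00889257, -0.01825362,  0.00262777]), 'finger_force': 0.0, 'opening': 1.0036980350977136} 0.014
```

View pics/top0.png

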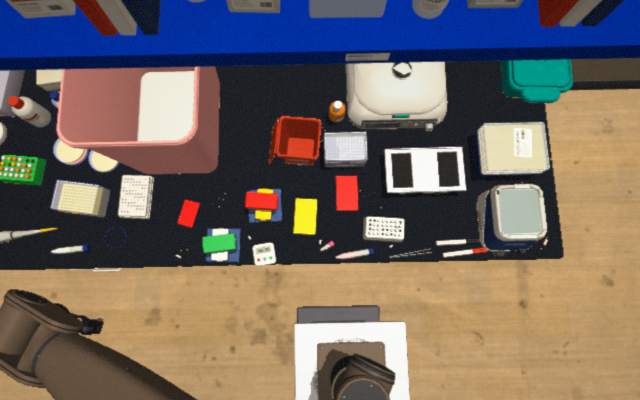

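View pics/side0.png

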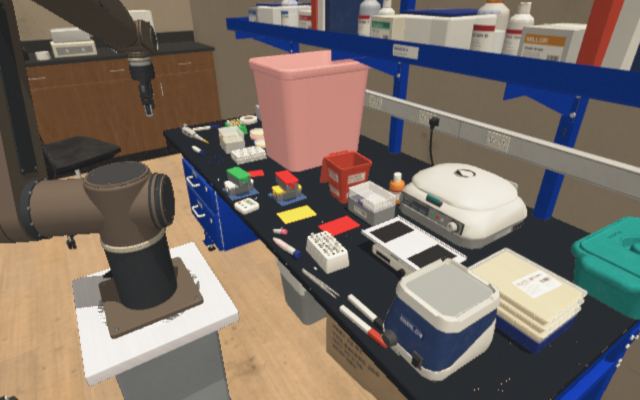

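Top view: the green-on-white stack is at (220,243) and red-on-yellow at (263,202). The yellow mat is at (305,217), and the rocker at (425,170) with bays at (401,170) and (449,170). The tube rack is at (384,229). The side view agrees.

Look-alikes: red mats at (347,193), large, and (189,213), small; red basket at (297,140); the red lid at (263,202) is the box. I take the large mat at (347,193).

```bash
cat >> h.py <<'E'
def hsv(c,s=1): return cv2.cvtColor(c['image'],cv2.COLOR_RGB2HSV)
COL={'red':[((0,150,90),(8,255,255)),((172,150,90),(180,255,255))],'green':[((50,150,60),(80,255,255))],
 'yellow':[((22,120,120),(35,255,255))],'white':[((0,0,170),(180,50,255))],'black':[((0,0,0),(180,255,60))]}
def rects(c,col,win,z,amin=40):
    """world rectangles (x,y,long,short,yaw deg of long axis) of colour blobs in pixel window u0,v0,u1,v1 on plane z"""
    h=hsv(c); m=sum(cv2.inRange(h,*r) for r in COL[col]).astype(np.uint8)
    k=np.zeros_like(m); u0,v0,u1,v1=win; k[v0:v1,u0:u1]=1; m=m*k
    out=[]
    for ct in cv2.findContours(m,cv2.RETR_EXTERNAL,cv2.CHAIN_APPROX_NONE)[0]:
        if cv2.contourArea(ct)<amin: continue
        P=np.array([onz(c,u,v,z)[:2] for u,v in ct[:,0]])
        (x,y),(w,l),a=cv2.minAreaRect((P*1000).astype(np.float32))
        if w<l: w,l,a=l,w,a+90
        out.append((np.round([x,y,w,l],1),round((a+90)%180-90,1),tuple(ct[:,0].mean(0).astype(int)),cv2.contourArea(ct)))
    return out
E
python3 - <<'E'
from h import *
c=cam('top')
for n,col,w,z in [('green','green',(195,225,245,260),.074),('white','white',(203,225,243,265),.038),('red','red',(240,185,285,215),.074),('yel','yellow',(245,185,285,225),.038),('ymat','yellow',(288,190,325,240),.003),('rmat','red',(330,170,365,215),.003),('rsmall','red',(175,195,205,230),.003),('bays','black',(388,150,465,190),.052),('plat','white',(380,140,470,200),.056),('rack','white',(355,210,410,245),.054)]:
    print(n,rects(c,col,w,z))
s=cam('side')
im=np.hstack([cv2.resize(c['image'][140:260,180:480],None,fx=2.6,fy=2.6,interpolation=2)])
im2=cv2.resize(s['image'][155:285,215:475],None,fx=3,fy=3,interpolation=2)[:280]
im=np.vstack([im[:, :780],im2[:, :780]])
cv2.imwrite('pics/crop.png',im[:,:,::-1])
# two-view check: large red mat, yellow mat
for col,w,z in [('yellow',(275,200,320,225),.003),('red',(315,210,362,237),.003),('green',(225,165,255,185),.074),('red',(272,168,303,192),.074)]: print(rects(s,col,w,z))
E
```

```text
green [(array([376.8, 365.6,  93.8,  47.9]), -84.8, (np.int64(218), np.int64(242)), 481.0)]
white [(array([342.9, 371.3,  46.3,  22.8]), 88.8, (np.int64(219), np.int64(255)), 108.0), (array([413.6, 371.2,  43.9,  14.6]), 88.8, (np.int64(219), np.int64(231)), 69.0)]
red [(array([495.7, 246.8,  93.4,  47.7]), 85.3, (np.int64(260), np.int64(200)), 476.5)]
yel [(array([459.4, 245.3,  47. ,  29.6]), 88.8, (np.int64(262), np.int64(214)), 137.5), (array([534. , 240.7,  44.5,  12.1]), 88.8, (np.int64(264), np.int64(190)), 41.5)]
ymat [(array([459.6, 123.7, 108.5,  66.6]), -4.6, (np.int64(304), np.int64(216)), 742.0)]
rmat [(array([529.2,  -3.6, 108.3,  69.3]), -1.2, (np.int64(346), np.int64(192)), 756.0)]
rsmall [(array([476.3, 474. ,  79.6,  49.5]), -16.8, (np.int64(188), np.int64(212)), 397.0)]
bays [(array([ 582.8, -163.6,   98. ,   51.8]), 0.7, (np.int64(401), np.int64(170)), 525.0), (array([ 583.2, -299.3,   98. ,   52.5]), 0.1, (np.int64(447), np.int64(168)), 535.0)]
plat [(array([ 582.6, -230.2,  229.2,  133. ]), -89.5, (np.int64(424), np.int64(169)), 3280.5)]
rack [(array([ 413.2, -104.1,  108.6,   60.8]), 85.0, (np.int64(384), np.int64(227)), 741.0)]
[(array([458.6, 118.7, 110.6,  72. ]), -4.7, (np.int64(296), np.int64(214)), 390.0)]
[(array([527. ,  -7.9, 110.1,  70.7]), 0.2, (np.int64(338), np.int64(225)), 422.0)]
[]
[(array([491.4, 223.2, 131.3,  52.9]), 86.2, (np.int64(286), np.int64(177)), 216.0)]
```

View pics/crop.png

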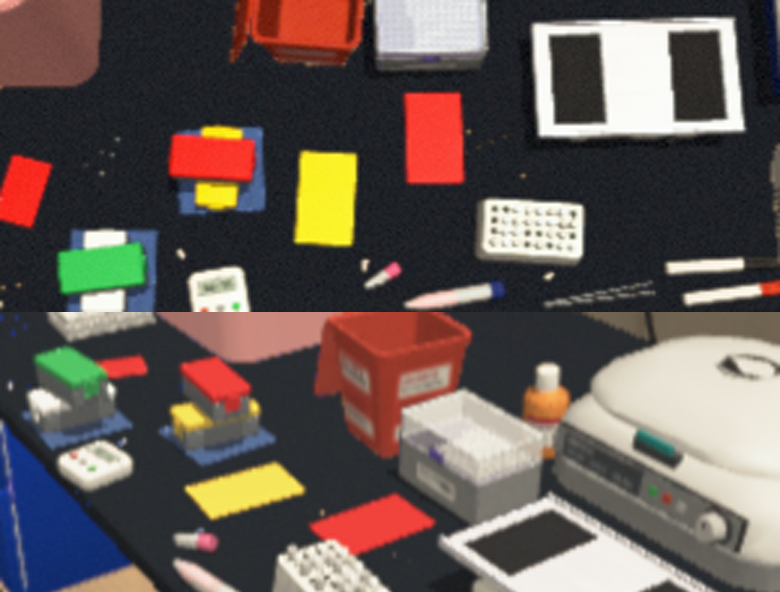

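The crop confirms both choices: the larger red mat is right of the yellow mat, and the stacks are green on white and red on yellow. Next is a helper that converts a world goal to row numbers.

```bash
cat >> h.py <<'E'
from scipy.spatial.transform import Rotation as R
def down(phi,roll=0): # tool y at yaw phi (deg), pointing down; roll = extra world-x turn (deg)
    p=np.radians(phi); y=np.array([np.cos(p),np.sin(p),0]); z=np.array([0,0,-1.])
    return R.from_euler('x',roll,degrees=True)*R.from_matrix(np.stack([np.cross(y,z),y,z],1))
def plan(goals):
    """goals: list of (x,y,z mm, phi deg[, roll]) -> row numbers from the present pose"""
    s=ctrl.get_state(); r0=R.from_quat(s['tcp_rot']); p0=s['eef_pos']
    y=r0.as_matrix()[:,1]; print('now',np.round(p0*1000,1),'phi',round(np.degrees(np.arctan2(y[1],y[0])),1),'q',np.round(s['qpos'],2),'t',round(s['time'],1))
    for g in goals:
        rv=(r0.inv()*down(*g[3:])).as_rotvec()/2/np.pi
        sh=r0.inv().apply(np.array(g[:3])/1000-p0)/.2
        print(g,' '.join(f'{v:.3f}' for v in np.r_[rv,sh]))
E
python3 - <<'E'
from h import *
plan([(377,366,160,5.2),(377,366,60,5.2)])
E
```

```text
now [192.1 646.7 244.4] phi 73.5 q [ 1.13  0.29  1.58 -0.    1.28 -0.15] t 0.2
(377, 366, 160, 5.2) -0.000 0.000 0.190 -1.286 -1.081 0.424
(377, 366, 60, 5.2) -0.000 0.000 0.190 -1.286 -1.081 0.924
```

Emit:
send_rows(moves="0 0 0.19 -0.9 -0.75 0.2 1;0 0 0.19 -0.9 -0.75 0.2 1;0 0 0.19 -0.9 -0.75 0.2 1;0 0 0.19 -0.9 -0.75 0.2 1;0 0 0.19 -0.9 -0.75 0.2 1;0 0 0.19 -0.9 -0.75 0.2 1;0 0 0.19 -0.9 -0.75 0.2 1;0 0 0.19 -0.9 -0.75 0.2 1", newtons=40)

```text
time: 1.2
eef_pos: [0.322, 0.4518, 0.2052]
tcp_rot: [0.675, 0.738, -0.0, -0.0]
contact_force: [0.9, -0.5, 0.2]
opening: 0.998
finger_force: 0.0
```

```bash
python3 - <<'E'
from h import *
plan([(377,366,140,5.2),(377,366,60,5.2)])
E
```

```text
now [322.  451.8 205.2] phi 5.1 q [0.77 0.06 1.91 0.   1.17 0.68] t 1.2
(377, 366, 140, 5.2) -0.000 0.000 -0.000 -0.452 0.236 0.326
(377, 366, 60, 5.2) -0.000 0.000 -0.000 -0.452 0.236 0.726
```

Emit:
send_rows(moves="0 0 0 -0.452 0.236 0.326 1;0 0 0 -0.452 0.236 0.326 1;0 0 0 -0.452 0.236 0.326 1;0 0 0 -0.452 0.236 0.52 1;0 0 0 -0.452 0.236 0.726 1;0 0 0 -0.452 0.236 0.726 1;0 0 0 -0.452 0.236 0.726 -0.3;0 0 0 -0.452 0.236 0.726 -0.3;0 0 0 -0.452 0.236 0.726 -0.3;0 0 0 -0.452 0.236 0.726 -0.3;0 0 0 -0.452 0.236 0.726 -0.3;0 0 0 -0.452 0.236 0.726 -0.3")

```text
time: 2.7
eef_pos: [0.3786, 0.3674, 0.0628]
tcp_rot: [0.675, 0.738, 0.002, 0.0]
contact_force: [-0.1, -0.4, 6.5]
opening: 0.533
finger_force: 43.0
```

Emit:
send_rows(moves="0 0 0 0 0 -0.1 -0.3;0 0 0 0 0 -0.3 -0.3;0 0 0 0 0 -0.6 -0.3;0 0 0 0 0 -0.6 -0.3;0 0 0 0 0 -0.6 -0.3")

```text
time: 3.32
eef_pos: [0.3763, 0.3656, 0.1794]
tcp_rot: [0.675, 0.738, -0.001, -0.0]
contact_force: [-0.6, -0.3, -1.8]
opening: 0.532
finger_force: 42.0
```

```bash
python3 - <<'E'
from h import *
c=cam('top');print('white',rects(c,'white',(203,220,243,265),.038))
s=cam('side')
a=cv2.resize(c['image'][190:270,180:320],None,fx=4,fy=4,interpolation=2)[:, :560]
b=cv2.resize(s['image'][110:220,200:340],None,fx=4,fy=4,interpolation=2)[:270]
cv2.imwrite('pics/lift.png',np.vstack([a,b])[:,:,::-1])
plan([(583,-164,180,-90),(480,100,180,-40)])
E
```

```text
white []
now [375.6 365.2 177.6] phi 5.1 q [ 0.58  0.02  2.   -0.    1.12  0.49] t 3.4
(583, -164, 180, -90) -0.000 0.001 0.264 -2.727 0.800 -0.009
(480, 100, 180, -40) -0.000 0.001 0.125 -1.367 0.403 -0.010
```

View pics/lift.png

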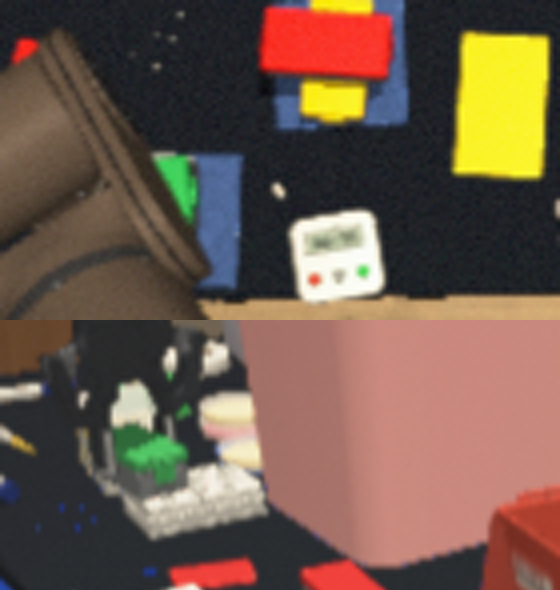

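Emit:
send_rows(moves="0 0 0.1 -0.98 0.29 -0.05 -0.3;0 0 0.1 -0.98 0.29 -0.05 -0.3;0 0 0.1 -0.98 0.29 -0.05 -0.3;0 0 0.1 -0.98 0.29 -0.05 -0.3;0 0 0.1 -0.98 0.29 -0.05 -0.3")

```text
time: 4.05
eef_pos: [0.4515, 0.1752, 0.1886]
tcp_rot: [0.871, 0.492, -0.001, -0.001]
contact_force: [-0.7, -0.6, -3.1]
opening: 0.529
finger_force: 42.0
```

```bash
python3 - <<'E'
from h import *
c=cam('top');print('white',rects(c,'white',(203,220,243,265),.038))
plan([(583,-164,180,-90),(540,20,180,-70)])
E
```

```text
white [(array([376.3, 372. ,  90.4,  46.2]), 0.9, (np.int64(219), np.int64(244)), 472.5)]
now [451.2 176.1 188.7] phi -30.9 q [ 0.16 -0.08  2.09  0.    1.14  0.7 ] t 4.1
(583, -164, 180, -90) -0.000 0.000 0.164 -1.120 1.440 0.041
(540, 20, 180, -70) -0.000 0.000 0.109 -0.441 0.782 0.042
```

Emit:
send_rows(moves="0 0 0.164 -0.75 0.96 0.04 -0.3;0 0 0.164 -0.75 0.96 0.04 -0.3;0 0 0.164 -0.75 0.96 0.04 -0.3;0 0 0.164 -0.75 0.96 0.04 -0.3;0 0 0.164 -0.75 0.96 0.04 -0.3;0 0 0.164 -0.75 0.96 0.04 -0.3;0 0 0.164 -0.75 0.96 0.04 -0.3")

```text
time: 4.97
eef_pos: [0.5394, -0.0496, 0.1812]
tcp_rot: [1.0, 0.002, -0.001, -0.001]
contact_force: [-0.2, 0.8, -2.7]
opening: 0.527
finger_force: 42.5
```

```bash
python3 - <<'E'
from h import *
plan([(583,-164,140,-90),(583,-164,82,-90),(583,-164,77,-90),(583,-161,69,-90,-6.9),(583,-161,69,-90,6.9)])
E
```

```text
now [539.4 -49.6 181.2] phi -89.8 q [-0.28  0.06  1.96  0.    1.13  1.29] t 5.0
(583, -164, 140, -90) -0.000 0.000 0.001 0.216 0.573 0.205
(583, -164, 82, -90) -0.000 0.000 0.001 0.217 0.573 0.495
(583, -164, 77, -90) -0.000 0.000 0.001 0.217 0.573 0.520
(583, -161, 69, -90, -6.9) -0.019 0.000 0.001 0.217 0.558 0.560
(583, -161, 69, -90, 6.9) 0.019 0.000 0.001 0.217 0.558 0.560
```

Emit:
send_rows(moves="0 0 0.001 0.217 0.573 0.2 -0.3;0 0 0.001 0.217 0.573 0.2 -0.3;0 0 0.001 0.217 0.573 0.2 -0.3;0 0 0.001 0.217 0.573 0.2 -0.3;0 0 0.001 0.217 0.573 0.3 -0.3;0 0 0.001 0.217 0.573 0.4 -0.3;0 0 0.001 0.217 0.573 0.46 -0.3;0 0 0.001 0.217 0.573 0.48 -0.3;0 0 0.001 0.217 0.573 0.495 -0.3;0 0 0.001 0.217 0.573 0.495 -0.3")

```text
time: 6.22
eef_pos: [0.5833, -0.1662, 0.0835]
tcp_rot: [1.0, -0.003, 0.0, 0.0]
contact_force: [0.2, -0.1, -1.7]
opening: 0.533
finger_force: 42.7
```

```bash
python3 - <<'E'
from h import *
plan([(583,-164,77,-90),(583,-162,72,-90,-3.5),(583,-161,68.5,-90,-6.9)])
c=cam('side');print(rects(c,'green',(300,150,640,350),.095))
b=cv2.resize(c['image'][190:300,330:480],None,fx=4,fy=4,interpolation=2)
cv2.imwrite('pics/place1.png',b[:,:,::-1])
E
```

```text
now [ 583.3 -166.2   83.5] phi -90.4 q [-0.44  0.32  1.86 -0.    0.97  1.13] t 6.2
(583, -164, 77, -90) 0.000 -0.000 -0.001 -0.002 -0.011 0.032
(583, -162, 72, -90, -3.5) -0.010 -0.000 -0.001 -0.002 -0.021 0.057
(583, -161, 68.5, -90, -6.9) -0.019 -0.000 -0.001 -0.002 -0.026 0.075
[]
```

View pics/place1.png

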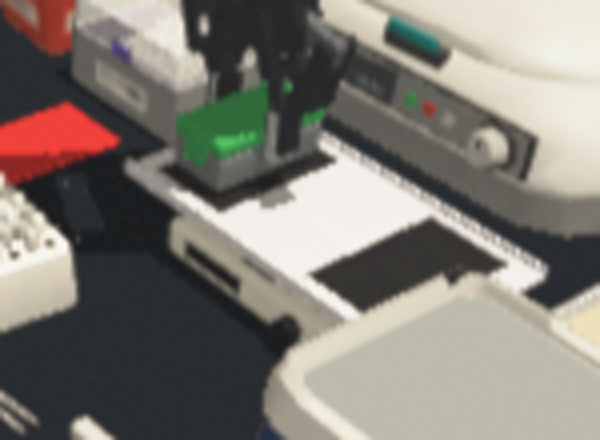

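The green box is held over the left bay, about centred, with the platform level. I'll lower it and tilt with the platform.

Emit:
send_rows(moves="0 0 -0.001 -0.002 -0.011 0.025 -0.3;-0.005 0 -0.001 -0.002 -0.015 0.04 -0.3;-0.01 0 -0.001 -0.002 -0.02 0.05 -0.3;-0.015 0 -0.001 -0.002 -0.024 0.06 -0.3;-0.019 0 -0.001 -0.002 -0.026 0.07 -0.3;-0.019 0 -0.001 -0.002 -0.026 0.07 -0.3;-0.019 0 -0.001 -0.002 -0.026 0.07 -0.3")

```text
time: 7.15
eef_pos: [0.5827, -0.1604, 0.0692]
tcp_rot: [0.998, 0.0, -0.0, 0.059]
contact_force: [0.0, 1.0, -1.4]
opening: 0.532
finger_force: 43.0
```

Emit:
send_rows(moves="0 0 0 0 0 0.01 -0.3;0 0 0 0 0 0.01 0.25;0 0 0 0 0 0.01 0.45;0 0 0 0 0 0.01 0.45;0 0 0 0 0 0.01 0.45;0 0 0 0 0 -0.15 0.45;0 0 0 0 0 -0.3 0.45;0 0 0 0 0 -0.6 0.45;0 0 0 0 0 -0.6 0.45")

```text
time: 8.28
eef_pos: [0.5861, -0.1475, 0.1952]
tcp_rot: [0.998, 0.0, 0.006, 0.062]
contact_force: [0.2, -0.2, 0.4]
opening: 0.73
finger_force: 0.0
```

```bash
python3 - <<'E'
from h import *
plan([(480,100,200,-90),(376,372,130,-90),(376,372,130,90)])
E
```

```text
now [ 586.1 -147.5  195.2] phi -90.0 q [-0.37  0.16  1.82 -0.12  1.1   1.25] t 8.3
(480, 100, 200, -90) 0.020 -0.002 0.000 -0.529 -1.225 -0.183
(376, 372, 130, -90) 0.020 -0.002 0.000 -1.052 -2.617 -0.010
(376, 372, 130, 90) 0.003 0.031 -0.499 -1.052 -2.617 -0.010
```

Emit:
send_rows(moves="0.02 -0.002 0 -0.4 -0.98 -0.15 0.45;0.02 -0.002 0 -0.4 -0.98 -0.15 0.45;0.02 -0.002 0 -0.4 -0.98 -0.15 0.45;0.02 -0.002 0 -0.4 -0.98 -0.15 0.45;0.02 -0.002 0 -0.4 -0.98 -0.15 0.45")

```text
time: 8.9
eef_pos: [0.5016, 0.0531, 0.194]
tcp_rot: [1.0, 0.001, -0.007, -0.003]
contact_force: [-0.4, 0.4, 0.2]
opening: 0.726
finger_force: 0.0
```

```bash
python3 - <<'E'
from h import *
plan([(376,372,180,-89.1),(376,372,130,-89.1)])
E
```

```text
now [501.6  53.1 194. ] phi -89.9 q [-0.1  -0.04  2.03  0.01  1.16  1.47] t 8.9
(376, 372, 180, -89.1) -0.001 0.002 -0.002 -0.623 -1.596 0.088
(376, 372, 130, -89.1) -0.001 0.002 -0.002 -0.619 -1.594 0.338
```

Emit:
send_rows(moves="0 0 0 -0.38 -0.95 0 1;0 0 0 -0.38 -0.95 0 1;0 0 0 -0.38 -0.95 0 1;0 0 0 -0.38 -0.95 0 1;0 0 0 -0.38 -0.95 0 1")

```text
time: 9.52
eef_pos: [0.4271, 0.2415, 0.1966]
tcp_rot: [1.0, 0.0, -0.007, -0.003]
contact_force: [0.1, -0.1, -0.3]
opening: 1.001
finger_force: 0.0
```

```bash
python3 - <<'E'
from h import *
plan([(376,372,130,-89.1),(376,372,50,-89.1),(376,372,25,-89.1)])
c=cam('top')
print('green',rects(c,'green',(380,140,470,200),.08),'bays',rects(c,'black',(388,150,465,190),.052), rects(c,'white',(380,140,470,200),.056))
cv2.imwrite('pics/r1.png',cv2.resize(c['image'][140:205,375:475],None,fx=5,fy=5,interpolation=2)[:,:,::-1])
E
```

```text
now [427.1 241.5 196.6] phi -90.0 q [ 0.3  -0.07  2.06  0.01  1.17  1.87] t 9.5
(376, 372, 130, -89.1) -0.001 0.002 -0.002 -0.251 -0.651 0.340
(376, 372, 50, -89.1) -0.001 0.002 -0.002 -0.245 -0.649 0.740
(376, 372, 25, -89.1) -0.001 0.002 -0.002 -0.244 -0.648 0.865
green [(array([ 575.3, -157.5,   94.3,   47.8]), 0.5, (np.int64(401), np.int64(169)), 456.5)] bays [(array([ 586. , -300.7,   97.9,   54.7]), 0.1, (np.int64(448), np.int64(168)), 556.0)] [(array([ 583.6, -231. ,  235.5,  134.5]), -89.1, (np.int64(424), np.int64(169)), 3358.5)]
```

View pics/r1.png

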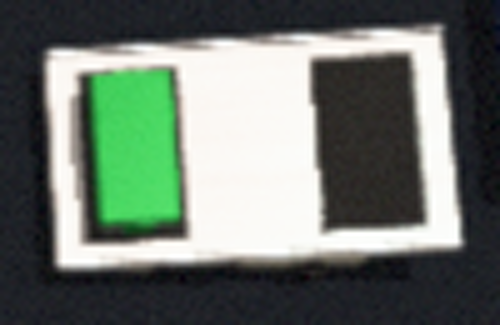

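The green box lies in the left bay but about 6 mm too near in x, and the platform tilts left as expected. I'll correct that once the platform is level again. Next is the white box.

Emit:
send_rows(moves="-0.001 0.002 -0.002 -0.251 -0.651 0.34 1;-0.001 0.002 -0.002 -0.251 -0.651 0.34 1;-0.001 0.002 -0.002 -0.251 -0.651 0.34 1;-0.001 0.002 -0.002 -0.251 -0.651 0.34 1;-0.001 0.002 -0.002 -0.248 -0.65 0.55 1;-0.001 0.002 -0.002 -0.245 -0.649 0.74 1;-0.001 0.002 -0.002 -0.244 -0.648 0.86 1;-0.001 0.002 -0.002 -0.244 -0.648 0.86 1")

```text
time: 10.58
eef_pos: [0.3763, 0.3699, 0.025]
tcp_rot: [1.0, 0.005, -0.002, 0.001]
contact_force: [-1.0, 0.5, 0.9]
opening: 1.004
finger_force: 0.0
```

Emit:
send_rows(moves="0 0 0 0 0 0 -0.3;0 0 0 0 0 0 -0.3;0 0 0 0 0 0 -0.3;0 0 0 0 0 0 -0.3;0 0 0 0 0 0 -0.3;0 0 0 0 0 -0.003 -0.3")

```text
time: 11.32
eef_pos: [0.3772, 0.3729, 0.0284]
tcp_rot: [1.0, 0.006, 0.002, -0.001]
contact_force: [2.7, -1.7, 1.9]
opening: 0.525
finger_force: 42.3
```

Emit:
send_rows(moves="0 0 0 0 0 -0.1 -0.3;0 0 0 0 0 -0.4 -0.3;0 0 0 0 0 -0.75 -0.3;0 0 0 0 0 -0.75 -0.3;0 0 0 0 0 -0.75 -0.3")

```text
time: 11.95
eef_pos: [0.3751, 0.3722, 0.1763]
tcp_rot: [1.0, 0.006, -0.001, 0.0]
contact_force: [-1.3, -0.2, -3.6]
opening: 0.533
finger_force: 42.2
```

```bash
python3 - <<'E'
from h import *
plan([(440,200,180,-90),(583,-299,180,-90)])
E
```

```text
now [375.1 372.2 176.3] phi -89.3 q [0.59 0.03 2.   0.   1.11 2.15] t 11.9
(440, 200, 180, -90) 0.000 0.000 0.002 0.314 0.865 -0.019
(583, -299, 180, -90) 0.000 0.000 0.002 0.998 3.369 -0.019
```

Emit:
send_rows(moves="0 0 0.002 0.3 0.95 -0.1 -0.3;0 0 0.002 0.3 0.95 -0.1 -0.3;0 0 0.002 0.3 0.95 -0.1 -0.3;0 0 0.002 0.3 0.95 -0.1 -0.3")

```text
time: 12.45
eef_pos: [0.4374, 0.1801, 0.194]
tcp_rot: [1.0, -0.003, -0.003, 0.001]
contact_force: [0.1, 0.4, -1.9]
opening: 0.53
finger_force: 42.6
```

Emit:
send_rows(moves="0 0 0 0.3 0.95 0 -0.3;0 0 0 0.3 0.95 0 -0.3;0 0 0 0.3 0.95 0 -0.3;0 0 0 0.3 0.95 0 -0.3")

```text
time: 12.95
eef_pos: [0.4975, -0.0091, 0.1943]
tcp_rot: [1.0, -0.002, -0.002, -0.001]
contact_force: [-0.2, 0.6, -2.6]
opening: 0.529
finger_force: 42.9
```

Emit:
send_rows(moves="0 0 0 0.25 0.9 0 -0.3;0 0 0 0.25 0.9 0 -0.3;0 0 0 0.25 0.9 0 -0.3;0 0 0 0.25 0.9 0 -0.3;0 0 0 0.25 0.9 0 -0.3")

```text
time: 13.58
eef_pos: [0.5471, -0.1851, 0.1945]
tcp_rot: [1.0, 0.0, -0.002, -0.002]
contact_force: [-0.1, 0.1, -2.5]
opening: 0.525
finger_force: 43.0
```

```bash
python3 - <<'E'
from h import *
plan([(583,-299,120,-90),(583,-299,92,-90),(583,-299,78,-90)])
E
```

```text
now [ 547.1 -185.1  194.5] phi -90.0 q [-0.5   0.12  1.86  0.    1.16  1.07] t 13.6
(583, -299, 120, -90) -0.001 0.001 0.000 0.181 0.571 0.370
(583, -299, 92, -90) -0.001 0.001 0.000 0.182 0.571 0.510
(583, -299, 78, -90) -0.001 0.001 0.000 0.182 0.571 0.580
```

Emit:
send_rows(moves="-0.001 0.001 0 0.182 0.571 0 -0.3;-0.001 0.001 0 0.182 0.571 0.2 -0.3;-0.001 0.001 0 0.182 0.571 0.37 -0.3;-0.001 0.001 0 0.182 0.571 0.4 -0.3;-0.001 0.001 0 0.182 0.571 0.45 -0.3;-0.001 0.001 0 0.182 0.571 0.49 -0.3;-0.001 0.001 0 0.182 0.571 0.51 -0.3;-0.001 0.001 0 0.182 0.571 0.53 -0.3;-0.001 0.001 0 0.182 0.571 0.55 -0.3;-0.001 0.001 0 0.182 0.571 0.57 -0.3;-0.001 0.001 0 0.182 0.571 0.58 -0.3;-0.001 0.001 0 0.182 0.571 0.58 -0.3")

```text
time: 15.08
eef_pos: [0.5844, -0.3014, 0.081]
tcp_rot: [1.0, -0.0, 0.003, 0.003]
contact_force: [-0.6, -0.5, -0.9]
opening: 0.53
finger_force: 43.1
```

```bash
python3 - <<'E'
from h import *
plan([(583,-299,78,-90),(583,-299,76,-90)])
c=cam('side')
b=cv2.resize(c['image'][190:300,330:500],None,fx=4,fy=4,interpolation=2)
cv2.imwrite('pics/place2.png',b[:,:,::-1])
E
```

```text
now [ 584.4 -301.4   81. ] phi -90.0 q [-0.63  0.42  1.73 -0.    0.99  0.94] t 15.1
(583, -299, 78, -90) 0.001 -0.001 -0.000 -0.007 -0.012 0.015
(583, -299, 76, -90) 0.001 -0.001 -0.000 -0.007 -0.012 0.025
```

View pics/place2.png

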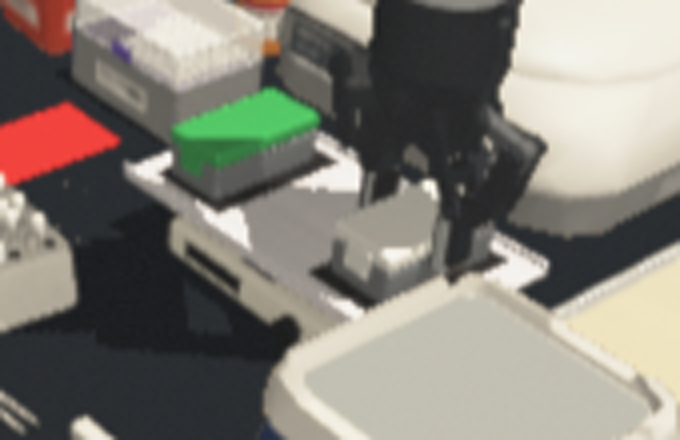

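The white box is pressed onto the right bay and the platform is nearly level. I'll finish lowering and release.

Emit:
send_rows(moves="0 0 0 -0.005 -0.01 0.01 -0.3;0 0 0 -0.005 -0.01 0.02 -0.3;0 0 0 -0.005 -0.01 0.02 -0.3;0 0 0 -0.005 -0.01 0.02 0.1;0 0 0 -0.005 -0.01 0.02 0.45;0 0 0 -0.005 -0.01 0.02 0.45;0 0 0 -0.005 -0.01 0.02 0.45;0 0 0 -0.005 -0.01 -0.15 0.45;0 0 0 -0.005 -0.01 -0.4 0.45;0 0 0 -0.005 -0.01 -0.7 0.45;0 0 0 -0.005 -0.01 -0.7 0.45")

```text
time: 16.5
eef_pos: [0.5853, -0.3002, 0.2289]
tcp_rot: [1.0, -0.0, 0.009, 0.007]
contact_force: [-0.4, 0.5, 0.7]
opening: 0.726
finger_force: 0.0
```

Emit:
send_rows(moves="0 0 0 -0.5 -0.95 0 0.45;0 0 0 -0.5 -0.95 0 0.45;0 0 0 -0.5 -0.95 0 0.45;0 0 0 -0.5 -0.95 0 0.45")

```text
time: 17.0
eef_pos: [0.4803, -0.1054, 0.2174]
tcp_rot: [1.0, 0.001, 0.002, 0.002]
contact_force: [0.5, -0.8, 0.1]
opening: 0.724
finger_force: 0.0
```

Emit:
send_rows(moves="0 0 0 -0.2 -0.6 0 0.45;0 0 0 -0.2 -0.6 0 0.45;0 0 0 -0.2 -0.6 0 0.45;0 0 0 -0.2 -0.6 0 0.45")

```text
time: 17.5
eef_pos: [0.4424, 0.0119, 0.2176]
tcp_rot: [1.0, 0.0, 0.003, 0.003]
contact_force: [0.2, 0.1, 0.0]
opening: 0.725
finger_force: 0.0
```

```bash
python3 - <<'E'
from h import *
plan([(583,-162,140,-90)])
c=cam('top')
print('green',rects(c,'green',(380,140,470,200),.088),'bays',rects(c,'black',(388,150,465,190),.052), rects(c,'white',(380,140,470,200),.056))
cv2.imwrite('pics/r2.png',cv2.resize(c['image'][140:205,375:475],None,fx=6,fy=6,interpolation=2)[:,:,::-1])
E
```

```text
now [442.4  11.9 217.6] phi -90.0 q [-0.2  -0.23  2.15 -0.01  1.21  1.37] t 17.5
(583, -162, 140, -90) 0.001 -0.001 0.000 0.701 0.867 0.397
green [(array([ 574.8, -160.5,   92.1,   42.9]), 0.2, (np.int64(402), np.int64(168)), 420.5)] bays [(array([ 573.1, -144.6,  105.1,   45.1]), 27.3, (np.int64(396), np.int64(175)), 48.5), (array([ 576.2, -281.1,  106.8,   46. ]), 24.9, (np.int64(443), np.int64(173)), 76.0)] [(array([ 582.6, -230.9,  230.6,  132.9]), -89.5, (np.int64(424), np.int64(169)), 3285.5)]
```

View pics/r2.png

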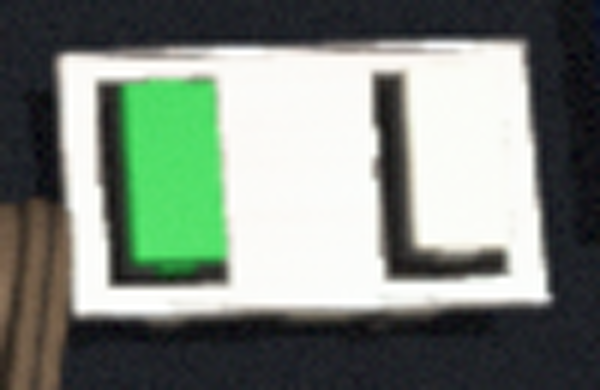

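Both boxes are in their bays with the platform level. Sideways (y) they look right. I'll measure the lengthwise margins with an edge profile.

```bash
python3 - <<'E'
from h import *
c=cam('top'); I=c['image'].astype(int)
print('green col: rows',[(v,tuple(int(a) for a in I[v,400:409].mean(0))) for v in list(range(149,157))+list(range(180,191))])
print('white col',[(v,tuple(int(a) for a in I[v,447:456].mean(0))) for v in list(range(147,155))+list(range(178,190))])
for v in (152.5,153.5,182.5,183.5,184.5,185.5): print(v,[round(onz(c,404,v,z)[0]*1000,1) for z in(.088,.052)])
E
```

```text
green col: rows [(149, (172, 165, 159)), (150, (245, 241, 236)), (151, (250, 248, 245)), (152, (223, 224, 214)), (153, (123, 198, 127)), (154, (80, 216, 102)), (155, (77, 220, 103)), (156, (78, 221, 103)), (180, (84, 225, 108)), (181, (84, 224, 109)), (182, (80, 218, 103)), (183, (46, 150, 65)), (184, (41, 115, 53)), (185, (32, 77, 39)), (186, (38, 46, 35)), (187, (120, 119, 113)), (188, (243, 243, 237)), (189, (250, 250, 247)), (190, (244, 243, 239))]
white col [(147, (234, 235, 234)), (148, (223, 220, 216)), (149, (247, 244, 238)), (150, (249, 247, 241)), (151, (251, 251, 244)), (152, (251, 252, 246)), (153, (251, 252, 247)), (154, (251, 252, 247)), (178, (251, 252, 248)), (179, (251, 252, 247)), (180, (247, 245, 236)), (181, (200, 197, 183)), (182, (119, 116, 108)), (183, (72, 69, 63)), (184, (41, 39, 37)), (185, (63, 62, 59)), (186, (165, 166, 159)), (187, (245, 248, 245)), (188, (250, 252, 250)), (189, (245, 245, 241))]
152.5 [np.float64(624.8), np.float64(635.8)]
153.5 [np.float64(621.8), np.float64(632.7)]
182.5 [np.float64(536.2), np.float64(544.6)]
183.5 [np.float64(533.3), np.float64(541.7)]
184.5 [np.float64(530.4), np.float64(538.7)]
185.5 [np.float64(527.5), np.float64(535.7)]
```

Both boxes sit about 4 mm near in x, though y is good. I'll regrip each one and shift it +4 mm, starting with green.

Emit:
send_rows(moves="0 0 0 0.7 0.867 0.2 0.45;0 0 0 0.7 0.867 0.2 0.45;0 0 0 0.7 0.867 0.2 0.45;0 0 0 0.7 0.867 0.2 0.45;0 0 0 0.7 0.867 0.2 0.45;0 0 0 0.7 0.867 0.2 0.45")

```text
time: 18.35
eef_pos: [0.5822, -0.1627, 0.1793]
tcp_rot: [1.0, -0.001, 0.002, 0.003]
contact_force: [-0.4, -0.2, -1.2]
opening: 0.725
finger_force: 0.0
```

```bash
python3 - <<'E'
from h import *
plan([(583,-163,120,-90),(583,-163,77,-90)])
E
```

```text
now [ 582.2 -162.7  179.3] phi -90.1 q [-0.44  0.19  1.82 -0.    1.13  1.14] t 18.4
(583, -163, 120, -90) 0.001 -0.001 -0.000 0.003 -0.000 0.297
(583, -163, 77, -90) 0.001 -0.001 -0.000 0.002 -0.001 0.512
```

Emit:
send_rows(moves="0.001 -0.001 0 0.002 0 0.25 0.45;0.001 -0.001 0 0.002 0 0.4 0.45;0.001 -0.001 0 0.002 0 0.5 0.45;0.001 -0.001 0 0.002 0 0.5 0.45;0.001 -0.001 0 0.002 0 0.5 -0.2;0.001 -0.001 0 0.002 0 0.5 -0.2;0.001 -0.001 0 0.002 0 0.5 -0.2;0.001 -0.001 0 0.002 0 0.5 -0.2;0.001 -0.001 0 0.002 0 0.485 -0.2;0.001 -0.001 0 0.015 0 0.485 -0.2;0.001 -0.001 0 0.022 0 0.485 -0.2;0.001 -0.001 0 0.022 0 0.485 -0.2", newtons=25)

```text
time: 19.85
eef_pos: [0.5873, -0.1623, 0.0824]
tcp_rot: [1.0, -0.0, -0.001, -0.0]
contact_force: [-0.6, -0.7, -0.3]
opening: 0.531
finger_force: 31.4
```

Emit:
send_rows(moves="0 0 0 0.002 0 0 -0.2;0 0 0 0.002 0 0.015 -0.2;0 0 0 0.002 0 0.015 -0.2;0 0 0 0.002 0 0.015 0.2;0 0 0 0.002 0 0.015 0.45;0 0 0 0.002 0 0.015 0.45;0 0 0 0 0 0 0.45;0 0 0 0 0 -0.2 0.45;0 0 0 0 0 -0.5 0.45;0 0 0 0 0 -0.5 0.45;0 0 0 0 0.3 -0.5 0.45;0 0 0 0 0.69 -0.5 0.45")

```text
time: 21.35
eef_pos: [0.5876, -0.2854, 0.1826]
tcp_rot: [1.0, 0.001, -0.0, -0.0]
contact_force: [1.2, 0.1, -0.0]
opening: 0.722
finger_force: 0.0
```

```bash
python3 - <<'E'
from h import *
plan([(583,-300,120,-90),(583,-300,77,-90)])
E
```

```text
now [ 587.6 -285.4  182.6] phi -89.9 q [-0.61  0.29  1.69  0.    1.16  0.96] t 21.4
(583, -300, 120, -90) -0.000 0.000 0.000 -0.023 0.073 0.313
(583, -300, 77, -90) -0.000 0.000 0.000 -0.023 0.073 0.528
```

Emit:
send_rows(moves="0 0 0 -0.02 0 0 0.45;0 0 0 -0.02 0 0.2 0.45;0 0 0 -0.02 0 0.4 0.45;0 0 0 -0.02 0 0.51 0.45;0 0 0 -0.02 0 0.51 0.45;0 0 0 -0.02 0 0.51 -0.2;0 0 0 -0.02 0 0.51 -0.2;0 0 0 -0.02 0 0.51 -0.2;0 0 0 -0.02 0 0.51 -0.2;0 0 0 -0.02 0 0.495 -0.2;0 0 0 -0.01 0 0.495 -0.2;0 0 0 0 0 0.495 -0.2")

```text
time: 22.85
eef_pos: [0.5872, -0.2918, 0.0915]
tcp_rot: [1.0, 0.001, -0.001, 0.007]
contact_force: [-18.4, -10.6, 24.3]
opening: 0.402
finger_force: 12.1
```

Emit:
send_rows(moves="0 0 0 0 0 0 -0.2;0 0 0 0 0 0.015 -0.2;0 0 0 0 0 0.015 -0.2;0 0 0 0 0 0.015 0.2;0 0 0 0 0 0.015 0.45;0 0 0 0 0 0.015 0.45;0 0 0 0 0 0 0.45;0 0 0 0 0 -0.2 0.45;0 0 0 0 0 -0.5 0.45;0 0 0 0 0 -0.6 0.45;0 0 0 -0.4 -0.5 -0.6 0.45;0 0 0 -0.6 -0.98 -0.6 0.45")

```text
time: 24.35
eef_pos: [0.5172, -0.18, 0.2031]
tcp_rot: [1.0, -0.001, -0.001, -0.001]
contact_force: [0.2, 1.7, 0.0]
opening: 0.724
finger_force: 0.0
```

Emit:
send_rows(moves="0 0 0 -0.1 -0.95 0 1;0 0 0 -0.1 -0.95 0 1;0 0 0 -0.1 -0.95 0 1;0 0 0 -0.1 -0.95 0 1;0 0 0 -0.1 -0.95 0 1")

```text
time: 24.98
eef_pos: [0.4983, 0.0089, 0.2035]
tcp_rot: [1.0, 0.0, -0.001, 0.0]
contact_force: [0.6, -0.2, -0.6]
opening: 1.0
finger_force: 0.0
```

```bash
python3 - <<'E'
from h import *
plan([(496,247,140,-5),(496,247,62,-5)])
c=cam('top')
I=c['image'].astype(int)
print([(v,tuple(int(a) for a in I[v,400:409].mean(0))) for v in list(range(149,155))+list(range(180,190))])
print('white col',[(v,tuple(int(a) for a in I[v,447:456].mean(0))) for v in list(range(178,188))])
for n,col,w,z in [('red','red',(240,185,285,215),.074),('yel','yellow',(245,185,285,225),.038),('plat','white',(380,140,470,200),.056),('green','green',(380,140,470,200),.088)]: print(n,rects(c,col,w,z))
cv2.imwrite('pics/r3.png',cv2.resize(c['image'][140:205,375:475],None,fx=6,fy=6,interpolation=2)[:,:,::-1])
E
```

```text
now [498.3   8.9 203.5] phi -89.9 q [-0.19 -0.07  2.04 -0.    1.17  1.38] t 25.0
(496, 247, 140, -5) -0.000 0.000 -0.236 -0.010 -1.191 0.317
(496, 247, 62, -5) -0.000 0.000 -0.236 -0.009 -1.191 0.707
[(149, (171, 164, 159)), (150, (244, 241, 235)), (151, (237, 242, 230)), (152, (146, 225, 152)), (153, (85, 221, 108)), (154, (77, 221, 104)), (180, (83, 224, 108)), (181, (70, 205, 94)), (182, (47, 147, 65)), (183, (33, 89, 43)), (184, (31, 57, 35)), (185, (30, 37, 28)), (186, (43, 42, 39)), (187, (125, 122, 116)), (188, (244, 244, 238)), (189, (251, 251, 248))]
white col [(178, (251, 252, 248)), (179, (246, 244, 234)), (180, (204, 201, 189)), (181, (126, 124, 115)), (182, (72, 69, 65)), (183, (44, 41, 38)), (184, (43, 40, 37)), (185, (72, 70, 67)), (186, (174, 176, 169)), (187, (246, 248, 246))]
red [(array([495.8, 247.4,  94.7,  47.6]), 85.3, (np.int64(260), np.int64(200)), 476.5)]
yel [(array([459.4, 245.3,  47. ,  29.6]), 88.8, (np.int64(262), np.int64(214)), 137.5), (array([534. , 239.3,  41.5,  12.1]), 88.8, (np.int64(265), np.int64(190)), 42.0)]
plat [(array([ 582.6, -230.6,  231. ,  132.9]), -89.4, (np.int64(424), np.int64(169)), 3278.5)]
green [(array([ 577.7, -160.5,   91.6,   43. ]), 0.1, (np.int64(402), np.int64(167)), 410.5)]
```

View pics/r3.png

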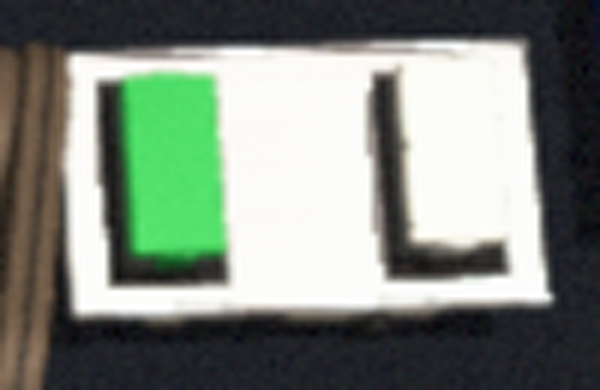

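The green box is now well centred. My y estimate for the white box was off, and the gripper rubbed it: it moved a few mm and turned about 2°. I'll regrip it squarely, this time from a settled pose.

Emit:
send_rows(moves="0 0 0 0.22 0.77 0 0.6;0 0 0 0.22 0.77 0 0.6;0 0 0 0.22 0.77 0 0.6;0 0 0 0.22 0.77 0 0.6;0 0 0 0.22 0.77 0 0.6")

```text
time: 25.65
eef_pos: [0.542, -0.1462, 0.2034]
tcp_rot: [1.0, -0.001, -0.001, -0.0]
contact_force: [-1.0, 0.4, -1.0]
opening: 0.799
finger_force: 0.0
```

Emit:
send_rows(moves="0 0 0 0.215 0.77 0 0.6;0 0 0 0.215 0.77 0 0.6;0 0 0 0.215 0.77 0 0.6;0 0 0 0.215 0.77 0 0.6;0 0 0 0.215 0.77 0 0.6;0 0 0 0.215 0.77 0 0.6")

```text
time: 26.4
eef_pos: [0.5854, -0.2977, 0.204]
tcp_rot: [1.0, 0.001, -0.0, -0.0]
contact_force: [-0.0, -0.1, -0.3]
opening: 0.802
finger_force: 0.0
```

```bash
python3 - <<'E'
from h import *
plan([(585,-299,77,-90),(586,-299,180,-90)])
E
```

```text
now [ 585.4 -297.7  204. ] phi -89.9 q [-0.62  0.28  1.66  0.    1.2   0.94] t 26.4
(585, -299, 77, -90) -0.000 0.000 0.000 -0.001 0.007 0.635
(586, -299, 180, -90) -0.000 0.000 0.000 0.003 0.006 0.120
```

Emit:
send_rows(moves="0 0 0 0 0.006 0.2 0.6;0 0 0 0 0.006 0.4 0.6;0 0 0 0 0.006 0.55 0.6;0 0 0 0 0.006 0.625 0.6;0 0 0 0 0.006 0.625 0.6;0 0 0 0 0.006 0.625 -0.2;0 0 0 0 0.006 0.625 -0.2;0 0 0 0 0.006 0.625 -0.2;0 0 0 0 0.006 0.625 -0.2;0 0 0 0 0.006 0.625 -0.2")

```text
time: 27.65
eef_pos: [0.5865, -0.3012, 0.08]
tcp_rot: [1.0, -0.0, 0.001, 0.001]
contact_force: [2.8, 0.5, 2.5]
opening: 0.537
finger_force: 30.6
```

Emit:
send_rows(moves="0 0 0 0 0 0 0.1;0 0 0 0 0 0 0.6;0 0 0 0 0 0 0.6;0 0 0 0 0 0 0.6;0 0 0 0 0 -0.2 0.6;0 0 0 0 0 -0.4 0.6;0 0 0 0 0 -0.6 0.6;0 0 0 0 0 -0.65 0.6;0 0 0 0 0 -0.65 0.6")

```text
time: 28.78
eef_pos: [0.5855, -0.3007, 0.209]
tcp_rot: [1.0, -0.0, 0.0, 0.0]
contact_force: [0.2, 0.1, 0.1]
opening: 0.798
finger_force: 0.0
```

Emit:
send_rows(moves="0 0 0 -0.3 -0.95 0 1;0 0 0 -0.3 -0.95 0 1;0 0 0 -0.3 -0.95 0 1;0 0 0 -0.3 -0.95 0 1;0 0 0 -0.3 -0.95 0 1")

```text
time: 29.4
eef_pos: [0.525, -0.1101, 0.2075]
tcp_rot: [1.0, 0.0, -0.001, -0.0]
contact_force: [0.8, -0.1, 1.3]
opening: 0.995
finger_force: 0.0
```

Emit:
send_rows(moves="0 0 0 -0.1 -0.95 0 1;0 0 0 -0.1 -0.95 0 1;0 0 0 -0.1 -0.95 0 1;0 0 0 -0.1 -0.95 0 1;0 0 0 -0.1 -0.95 0 1")

```text
time: 30.02
eef_pos: [0.5064, 0.0784, 0.2086]
tcp_rot: [1.0, -0.0, -0.0, 0.0]
contact_force: [0.0, 0.5, -0.6]
opening: 1.007
finger_force: 0.0
```

```bash
python3 - <<'E'
from h import *
plan([(496,247,140,-5),(496,247,62,-5)])
c=cam('top')
print('white strips', rects(c,'black',(430,145,465,192),.052,10), rects(c,'black',(388,145,420,192),.052,10))
cv2.imwrite('pics/r4.png',cv2.resize(c['image'][140:205,375:475],None,fx=6,fy=6,interpolation=2)[:,:,::-1])
E
```

```text
now [506.4  78.4 208.6] phi -90.1 q [-0.04 -0.04  2.01 -0.    1.18  1.53] t 30.0
(496, 247, 140, -5) -0.000 0.000 -0.236 -0.053 -0.843 0.343
(496, 247, 62, -5) -0.000 0.000 -0.236 -0.052 -0.844 0.733
white strips [(array([ 583.2, -298. ,   98.2,   50.1]), 0.8, (np.int64(443), np.int64(173)), 92.5), (array([ 634.8, -301.3,  100.7,   49.4]), 85.2, (np.int64(451), np.int64(147)), 11.5)] [(array([ 581.5, -162.1,   96.7,   50.1]), 2.5, (np.int64(396), np.int64(175)), 68.5), (array([ 655.9, -173.9,   92.3,    6.2]), 88.8, (np.int64(403), np.int64(145)), 44.5)]
```

View pics/r4.png

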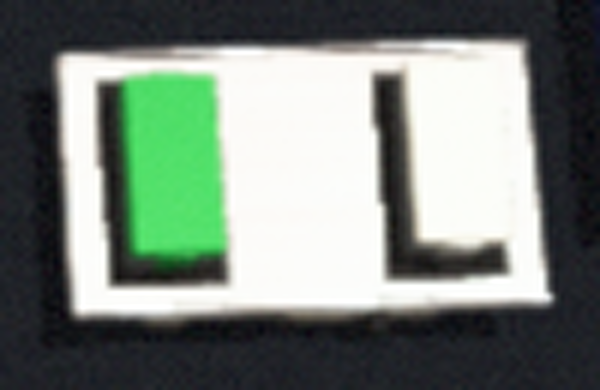

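Both boxes are square and centred in their bays, and the platform is level. Next is the red box.

Emit:
send_rows(moves="0 0 -0.236 -0.05 -0.845 0.2 1;0 0 -0.236 -0.05 -0.845 0.2 1;0 0 -0.236 -0.05 -0.845 0.2 1;0 0 -0.236 -0.05 -0.845 0.2 1;0 0 -0.236 -0.05 -0.845 0.2 1;0 0 -0.236 -0.05 -0.845 0.2 1;0 0 -0.236 -0.05 -0.845 0.2 1;0 0 -0.236 -0.05 -0.845 0.2 1;0 0 -0.236 -0.05 -0.845 0.2 1;0 0 -0.236 -0.05 -0.845 0.2 1", newtons=40)

```text
time: 31.32
eef_pos: [0.4965, 0.2473, 0.1689]
tcp_rot: [0.739, 0.674, -0.0, -0.0]
contact_force: [-0.4, 0.5, 0.0]
opening: 1.002
finger_force: 0.0
```

```bash
python3 - <<'E'
from h import *
plan([(497,248,62,-4.7)])
E
```

```text
now [496.5 247.3 168.9] phi -5.3 q [0.28 0.1  1.94 0.   1.1  0.37] t 31.3
(497, 248, 62, -4.7) -0.000 0.000 -0.002 0.004 0.002 0.535
```

Emit:
send_rows(moves="0 0 -0.002 0.004 0.002 0.2 1;0 0 -0.002 0.004 0.002 0.4 1;0 0 -0.002 0.004 0.002 0.525 1;0 0 -0.002 0.004 0.002 0.525 1;0 0 -0.002 0.004 0.002 0.525 -0.3;0 0 -0.002 0.004 0.002 0.525 -0.3;0 0 -0.002 0.004 0.002 0.525 -0.3;0 0 -0.002 0.004 0.002 0.525 -0.3;0 0 -0.002 0.004 0.002 0.525 -0.3;0 0 -0.002 0.004 0.002 0.525 -0.3")

```text
time: 32.58
eef_pos: [0.4979, 0.2496, 0.0662]
tcp_rot: [0.733, 0.68, 0.002, 0.001]
contact_force: [0.3, -0.4, 6.9]
opening: 0.528
finger_force: 44.0
```

Emit:
send_rows(moves="0 0 0 0 0 -0.1 -0.3;0 0 0 0 0 -0.3 -0.3;0 0 0 0 0 -0.6 -0.3;0 0 0 0 0 -0.6 -0.3;0 0 0 0 0 -0.6 -0.3")

```text
time: 33.2
eef_pos: [0.4954, 0.2489, 0.1832]
tcp_rot: [0.733, 0.68, -0.001, -0.001]
contact_force: [-0.2, -0.4, -1.6]
opening: 0.532
finger_force: 43.2
```

Emit:
send_rows(moves="0 0 -0.24 -0.8 0.14 -0.6 -0.3;0 0 -0.24 -0.8 0.14 0 -0.3;0 0 -0.24 -0.8 0.14 0 -0.3;0 0 -0.24 -0.8 0.14 0 -0.3;0 0 -0.24 -0.8 0.14 0 -0.3")

```text
time: 33.83
eef_pos: [0.51, 0.0863, 0.1804]
tcp_rot: [0.362, 0.932, -0.001, -0.003]
contact_force: [-0.5, 0.2, -1.3]
opening: 0.525
finger_force: 43.1
```

```bash
python3 - <<'E'
from h import *
plan([(531,-4,120,-91)])
E
```

```text
now [510.   86.3 180.4] phi 47.5 q [-0.03  0.01  2.02  0.    1.13 -0.86] t 33.8
(531, -4, 120, -91) -0.001 0.001 0.385 -0.384 -0.260 0.301
```

I turned the other way round, which gives an equivalent grasp, so I'll continue to phi = +89°.

```bash
python3 - <<'E'
from h import *
plan([(531,-4,120,89)])
c=cam('top'); print('yel',rects(c,'yellow',(240,180,290,228),.038))
E
```

```text
now [510.   86.3 180.4] phi 47.5 q [-0.03  0.01  2.02  0.    1.13 -0.86] t 33.8
(531, -4, 120, 89) -0.000 -0.001 -0.115 -0.384 -0.260 0.301
yel [(array([492.2, 242.8,  95.9,  47.5]), -4.7, (np.int64(263), np.int64(203)), 453.0)]
```

Emit:
send_rows(moves="0 0 -0.115 -0.384 -0.26 0 -0.3;0 0 -0.115 -0.384 -0.26 0 -0.3;0 0 -0.115 -0.384 -0.26 0.1 -0.3;0 0 -0.115 -0.384 -0.26 0.3 -0.3;0 0 -0.115 -0.384 -0.26 0.3 -0.3;0 0 -0.115 -0.384 -0.26 0.3 -0.3;0 0 -0.115 -0.384 -0.26 0.3 -0.3")

```text
time: 34.75
eef_pos: [0.5342, -0.0028, 0.1257]
tcp_rot: [0.012, 1.0, -0.0, 0.001]
contact_force: [0.2, -0.4, -1.0]
opening: 0.528
finger_force: 43.1
```

```bash
python3 - <<'E'
from h import *
plan([(531,-4,33,89),(531,-4,30,89)])
E
```

```text
now [534.2  -2.8 125.7] phi 88.6 q [-0.2   0.11  2.02  0.    1.01 -1.74] t 34.8
(531, -4, 33, 89) -0.000 0.000 -0.001 0.017 -0.006 0.464
(531, -4, 30, 89) -0.000 0.000 -0.001 0.017 -0.006 0.479
```

Emit:
send_rows(moves="0 0 -0.001 0.014 -0.006 0.2 -0.3;0 0 -0.001 0.014 -0.006 0.35 -0.3;0 0 -0.001 0.014 -0.006 0.42 -0.3;0 0 -0.001 0.014 -0.006 0.45 -0.3;0 0 -0.001 0.014 -0.006 0.465 -0.3;0 0 -0.001 0.014 -0.006 0.475 -0.3;0 0 -0.001 0.014 -0.006 0.475 -0.3;0 0 -0.001 0.014 -0.006 0.475 -0.3")

```text
time: 35.75
eef_pos: [0.5315, -0.0042, 0.0312]
tcp_rot: [0.008, 1.0, -0.0, 0.001]
contact_force: [-3.5, 0.3, 5.9]
opening: 0.53
finger_force: 44.0
```

In contact with the mat (6 N). Releasing, then heading for the yellow box.

Emit:
send_rows(moves="0 0 0 0 0 0 0;0 0 0 0 0 0 0.5;0 0 0 0 0 0 0.5;0 0 0 0 0 -0.2 0.5;0 0 0 0 0 -0.4 0.5;0 0 0 0 0 -0.7 0.5;0 0 0 0 0 -0.7 0.5")

```text
time: 36.62
eef_pos: [0.5342, -0.0047, 0.1754]
tcp_rot: [0.008, 1.0, -0.001, 0.006]
contact_force: [-0.5, 0.2, -0.0]
opening: 0.751
finger_force: 0.0
```

Emit:
send_rows(moves="0 0 0 0.1 0.9 0 1;0 0 0 0.1 0.9 0 1;0 0 0 0.1 0.9 0 1;0 0 0 0.1 0.9 0 1;0 0 0 0.1 0.9 0 1")

```text
time: 37.25
eef_pos: [0.513, 0.1762, 0.1682]
tcp_rot: [0.008, 1.0, -0.0, -0.001]
contact_force: [-0.0, -0.5, 0.0]
opening: 0.998
finger_force: 0.0
```

```bash
python3 - <<'E'
from h import *
plan([(492,243,120,85.3),(492,243,27,85.3)])
c=cam('top')
for n,col,w,z in [('redbox','red',(325,165,370,220),.039),('yel','yellow',(240,180,290,228),.038),('ymat','yellow',(288,190,325,240),.003)]: print(n,rects(c,col,w,z))
cv2.imwrite('pics/m1.png',cv2.resize(c['image'][165:220,240:370],None,fx=6,fy=6,interpolation=2)[:,:,::-1])
E
```

```text
now [513.  176.2 168.2] phi 89.1 q [ 0.14  0.07  1.97 -0.    1.1  -1.41] t 37.2
(492, 243, 120, 85.3) -0.000 -0.000 0.011 0.110 0.332 0.241
(492, 243, 27, 85.3) -0.000 -0.000 0.011 0.109 0.333 0.706
redbox [(array([524.3,  -1.3, 112.2,  66.3]), 0.2, (np.int64(346), np.int64(192)), 773.0)]
yel []
ymat [(array([458. , 106.9, 106.1,  33.1]), -1.2, (np.int64(311), np.int64(215)), 262.0)]
```

View pics/m1.png

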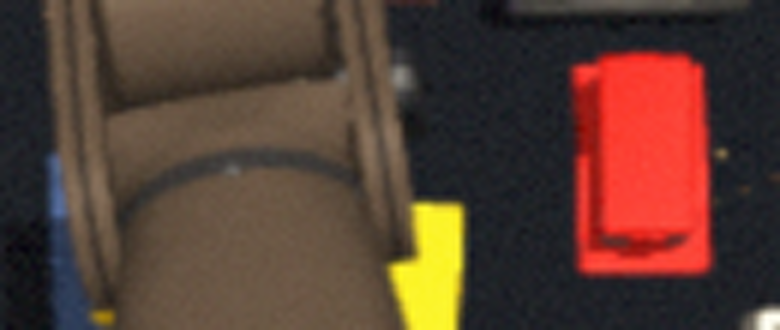

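The red box lies lengthwise on the mat: lid centre near pixel (348.3,189.3). I'll compute the offset while approaching yellow.

Emit:
send_rows(moves="0 0 0.011 0.11 0.332 0.24 1;0 0 0.011 0.11 0.332 0.24 1;0 0 0.011 0.11 0.332 0.24 1;0 0 0.011 0.11 0.332 0.24 1;0 0 0.011 0.11 0.332 0.24 1;0 0 0.011 0.11 0.332 0.24 1")

```text
time: 38.05
eef_pos: [0.4933, 0.2426, 0.122]
tcp_rot: [0.043, 0.999, 0.0, 0.001]
contact_force: [-0.3, -0.4, 0.4]
opening: 0.998
finger_force: 0.0
```

```bash
python3 - <<'E'
from h import *
plan([(492,243,27,85.3)])
c=cam('top')
print(onz(c,347.8,188.8,.039)*1000)
I=c['image'].astype(int)
print([(v,tuple(int(a) for a in I[v,344:354].mean(0))) for v in list(range(172,178))+list(range(202,212))])
print([(u,tuple(int(a) for a in I[185:200,u].mean(0))) for u in list(range(333,343))+list(range(353,361))])
for v in (173.5,203.5): print(v,onz(c,348,v,.039)*1000)
E
```

```text
now [493.3 242.6 122. ] phi 85.0 q [ 0.27  0.15  1.98  0.    1.01 -1.21] t 38.0
(492, 243, 27, 85.3) 0.000 0.000 -0.001 0.007 0.001 0.475
[532.17100717  -4.92605845  39.        ]
[(172, (29, 31, 36)), (173, (81, 33, 38)), (174, (208, 37, 31)), (175, (248, 55, 45)), (176, (251, 58, 47)), (177, (251, 60, 49)), (202, (250, 70, 58)), (203, (236, 44, 34)), (204, (188, 42, 36)), (205, (142, 31, 27)), (206, (174, 33, 28)), (207, (216, 50, 40)), (208, (248, 65, 53)), (209, (248, 67, 55)), (210, (155, 44, 43)), (211, (54, 34, 38))]
[(333, (31, 33, 38)), (334, (29, 31, 36)), (335, (60, 31, 35)), (336, (150, 37, 35)), (337, (202, 43, 35)), (338, (164, 26, 21)), (339, (155, 27, 22)), (340, (210, 42, 34)), (341, (250, 60, 48)), (342, (251, 63, 52)), (353, (251, 68, 55)), (354, (250, 63, 52)), (355, (248, 55, 43)), (356, (247, 65, 53)), (357, (213, 56, 49)), (358, (84, 36, 39)), (359, (39, 39, 40)), (360, (41, 41, 42))]
173.5 [578.62650214  -7.14840839  39.        ]
203.5 [488.08844388  -3.96632047  39.        ]
```

Red's lid centre is (532.5,-5) against the mat's (529,-3.6), so about 3.5 mm far in x. I'll trim that at the end. Gripping yellow now.

Emit:
send_rows(moves="0 0 -0.001 0.003 0.001 0.2 1;0 0 -0.001 0.003 0.001 0.4 1;0 0 -0.001 0.003 0.001 0.47 1;0 0 -0.001 0.003 0.001 0.47 1;0 0 -0.001 0.003 0.001 0.47 -0.3;0 0 -0.001 0.003 0.001 0.47 -0.3;0 0 -0.001 0.003 0.001 0.47 -0.3;0 0 -0.001 0.003 0.001 0.47 -0.3;0 0 -0.001 0.003 0.001 0.47 -0.3;0 0 -0.001 0.003 0.001 0.47 -0.3")

```text
time: 39.35
eef_pos: [0.4933, 0.2438, 0.0289]
tcp_rot: [0.04, 0.999, 0.001, 0.001]
contact_force: [0.6, -0.2, 6.4]
opening: 0.527
finger_force: 43.4
```

Emit:
send_rows(moves="0 0 0 0 0 -0.1 -0.3;0 0 0 0 0 -0.3 -0.3;0 0 0 0 0 -0.4 -0.3;0 0 0 0 0 -0.4 -0.3;0 0 0 0 0 -0.4 -0.3")

```text
time: 39.98
eef_pos: [0.4909, 0.2431, 0.1057]
tcp_rot: [0.04, 0.999, -0.0, -0.001]
contact_force: [0.8, -0.3, -1.7]
opening: 0.53
finger_force: 42.7
```

```bash
python3 - <<'E'
from h import *
plan([(460,124,100,85.4),(460,124,31,85.4)])
E
```

```text
now [490.9 243.1 105.7] phi 85.4 q [ 0.27  0.17  1.99  0.    0.98 -1.22] t 40.0
(460, 124, 100, 85.4) -0.000 -0.000 0.000 0.106 -0.606 0.029
(460, 124, 31, 85.4) -0.000 -0.000 0.000 0.106 -0.605 0.374
```

Emit:
send_rows(moves="0 0 0 0.106 -0.605 0 -0.3;0 0 0 0.106 -0.605 0 -0.3;0 0 0 0.106 -0.605 0 -0.3;0 0 0 0.106 -0.605 0.1 -0.3;0 0 0 0.106 -0.605 0.25 -0.3;0 0 0 0.106 -0.605 0.33 -0.3;0 0 0 0.106 -0.605 0.36 -0.3;0 0 0 0.106 -0.605 0.375 -0.3;0 0 0 0.106 -0.605 0.385 -0.3;0 0 0 0.106 -0.605 0.385 -0.3")

```text
time: 41.22
eef_pos: [0.4616, 0.1245, 0.0306]
tcp_rot: [0.04, 0.999, 0.0, 0.0]
contact_force: [-0.2, -0.6, -0.9]
opening: 0.533
finger_force: 42.6
```

Emit:
send_rows(moves="0 0 0 0 0 0.01 -0.3;0 0 0 0 0 0.012 -0.3;0 0 0 0 0 0.012 0;0 0 0 0 0 0.012 0.5;0 0 0 0 0 0.012 0.5;0 0 0 0 0 -0.2 0.5;0 0 0 0 0 -0.4 0.5;0 0 0 0 0 -0.7 0.5;0 0 0 0 0 -0.7 0.5")

```text
time: 42.35
eef_pos: [0.4648, 0.1247, 0.1758]
tcp_rot: [0.04, 0.999, 0.001, 0.006]
contact_force: [-0.9, -0.4, -0.3]
opening: 0.752
finger_force: 0.0
```

Emit:
send_rows(moves="0 0 0 -0.2 0.95 0 0.5;0 0 0 -0.2 0.95 0 0.5;0 0 0 -0.2 0.95 0 0.5;0 0 0 -0.2 0.95 0 0.5;0 0 0 -0.2 0.95 0 0.5")

```text
time: 42.98
eef_pos: [0.5153, 0.3105, 0.1683]
tcp_rot: [0.039, 0.999, -0.001, -0.002]
contact_force: [0.5, -0.0, 0.3]
opening: 0.747
finger_force: 0.0
```

```bash
python3 - <<'E'
from h import *
plan([(531,-4,120,89)])
c=cam('top')
print(rects(c,'yellow',(288,190,325,240),.039),rects(c,'red',(325,165,370,220),.003))
print('rack',rects(c,'white',(355,210,410,245),.054))
cv2.imwrite('pics/m2.png',cv2.resize(c['image'][165:245,280:370],None,fx=7,fy=7,interpolation=2)[:,:,::-1])
for n in [(u/7+280-.43,v/7+165-.43) for u,v in [(140,190),(140,250)]]: pass
E
```

```text
now [515.3 310.5 168.3] phi 85.5 q [ 0.37  0.2   1.82 -0.    1.12 -1.12] t 43.0
(531, -4, 120, 89) -0.000 -0.000 -0.010 -0.203 -1.561 0.244
[(array([454.4, 122.8, 106.5,  65. ]), -4.5, (np.int64(305), np.int64(215)), 737.0)] [(array([532. ,  -4. , 115.4,  68. ]), 0.2, (np.int64(346), np.int64(192)), 772.0)]
rack [(array([ 413.2, -104.1,  108.7,   60.8]), 85.2, (np.int64(384), np.int64(227)), 741.5)]
```

View pics/m2.png

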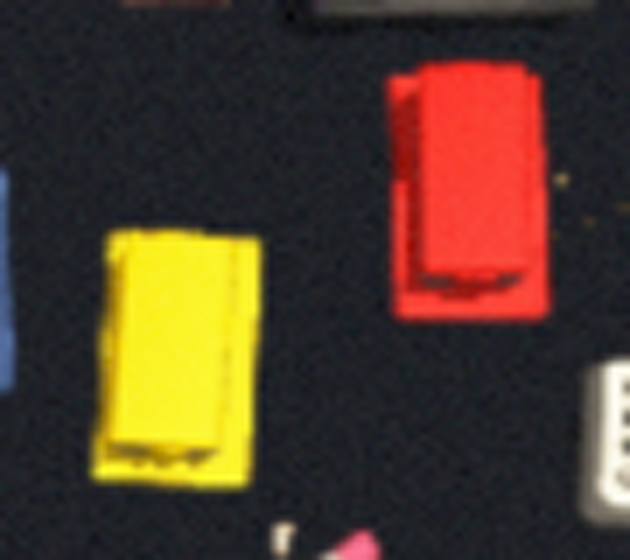

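The rack hasn't moved. Yellow is about +3 mm in x and +2.5 mm in y; red is about +4 mm in x. I'll trim both, yellow first.

Emit:
send_rows(moves="0 0 0 0.2 -0.93 0 0.5;0 0 0 0.2 -0.93 0 0.5;0 0 0 0.2 -0.93 0 0.5;0 0 0 0.2 -0.93 0 0.5;0 0 0 0.2 -0.93 0 0.5;0 0 0 0.2 -0.93 0 0.5")

```text
time: 43.78
eef_pos: [0.4618, 0.1289, 0.1703]
tcp_rot: [0.04, 0.999, 0.0, 0.0]
contact_force: [0.1, 0.3, 0.2]
opening: 0.747
finger_force: 0.0
```

```bash
python3 - <<'E'
from h import *
plan([(462,125,29,85.4),(459,122.5,29,85.4)])
E
```

```text
now [461.8 128.9 170.3] phi 85.5 q [ 0.06 -0.07  2.11  0.    1.1  -1.43] t 43.8
(462, 125, 29, 85.4) 0.000 0.000 0.000 -0.003 -0.019 0.707
(459, 122.5, 29, 85.4) 0.000 0.000 0.000 0.011 -0.033 0.707
```

Emit:
send_rows(moves="0 0 0 -0.003 -0.019 0.2 0.5;0 0 0 -0.003 -0.019 0.45 0.5;0 0 0 -0.003 -0.019 0.65 0.5;0 0 0 -0.003 -0.019 0.7 0.5;0 0 0 -0.003 -0.019 0.7 0.5;0 0 0 -0.003 -0.019 0.7 -0.2;0 0 0 -0.003 -0.019 0.7 -0.2;0 0 0 -0.003 -0.019 0.7 -0.2;0 0 0 -0.003 -0.019 0.7 -0.2;0 0 0 -0.003 -0.019 0.675 -0.2;0 0 0 0.011 -0.032 0.675 -0.2;0 0 0 0.013 -0.032 0.675 -0.2", newtons=30)

```text
time: 45.28
eef_pos: [0.4574, 0.122, 0.0346]
tcp_rot: [0.04, 0.999, -0.0, -0.001]
contact_force: [0.3, 0.6, -1.6]
opening: 0.531
finger_force: 32.2
```

Emit:
send_rows(moves="0 0 0 0 0 0.01 -0.2;0 0 0 0 0 0.025 -0.2;0 0 0 0 0 0.027 -0.2;0 0 0 0 0 0.027 0.1;0 0 0 0 0 0.027 0.5;0 0 0 0 0 0.027 0.5;0 0 0 0 0 -0.2 0.5;0 0 0 0 0 -0.4 0.5;0 0 0 0 0 -0.6 0.5;0 0 0 0 0 -0.6 0.5")

```text
time: 46.52
eef_pos: [0.4609, 0.1224, 0.1588]
tcp_rot: [0.04, 0.999, 0.0, 0.004]
contact_force: [0.2, 0.2, 0.5]
opening: 0.751
finger_force: 0.0
```

```bash
python3 - <<'E'
from h import *
plan([(532,-4,150,89)])
E
```

```text
now [460.9 122.4 158.8] phi 85.4 q [ 0.05 -0.07  2.13  0.    1.07 -1.44] t 46.5
(532, -4, 150, 89) 0.000 0.001 -0.010 -0.404 -0.602 0.046
```

Emit:
send_rows(moves="0 0 -0.01 -0.404 -0.602 0 0.5;0 0 -0.01 -0.404 -0.602 0 0.5;0 0 -0.01 -0.404 -0.602 0.04 0.5;0 0 -0.01 -0.404 -0.602 0.04 0.5;0 0 -0.01 -0.404 -0.602 0.04 0.5;0 0 -0.01 -0.404 -0.602 0.04 0.5")

```text
time: 47.28
eef_pos: [0.5286, -0.0029, 0.1468]
tcp_rot: [0.008, 1.0, 0.0, -0.0]
contact_force: [-0.0, 0.3, -0.2]
opening: 0.748
finger_force: 0.0
```

```bash
python3 - <<'E'
from h import *
plan([(532,-4,29,89),(528,-4,29,89)])
E
```

```text
now [528.6  -2.9 146.8] phi 89.1 q [-0.2   0.07  2.02  0.    1.06 -1.75] t 47.3
(532, -4, 29, 89) 0.000 -0.000 0.000 -0.017 -0.006 0.589
(528, -4, 29, 89) 0.000 -0.000 0.000 0.003 -0.006 0.589
```

Emit:
send_rows(moves="0 0 0 -0.017 -0.004 0.2 0.5;0 0 0 -0.017 -0.004 0.4 0.5;0 0 0 -0.017 -0.004 0.55 0.5;0 0 0 -0.017 -0.004 0.585 0.5;0 0 0 -0.017 -0.004 0.585 0.5;0 0 0 -0.017 -0.004 0.585 -0.2;0 0 0 -0.017 -0.004 0.585 -0.2;0 0 0 -0.017 -0.004 0.585 -0.2;0 0 0 -0.017 -0.004 0.585 -0.2;0 0 0 -0.017 -0.004 0.56 -0.2;0 0 0 0.002 -0.004 0.56 -0.2;0 0 0 0.003 -0.004 0.56 -0.2")

```text
time: 48.78
eef_pos: [0.5277, -0.0049, 0.0345]
tcp_rot: [0.008, 1.0, 0.0, -0.001]
contact_force: [-0.3, 0.5, -1.4]
opening: 0.527
finger_force: 33.1
```

Emit:
send_rows(moves="0 0 0 0 0 0.01 -0.2;0 0 0 0 0 0.025 -0.2;0 0 0 0 0 0.027 -0.2;0 0 0 0 0 0.027 0.1;0 0 0 0 0 0.027 0.5;0 0 0 0 0 0.027 0.5;0 0 0 0 0 -0.2 0.5;0 0 0 0 0 -0.4 0.5;0 0 0 0 0 -0.7 0.5;0 0 0 0 0 -0.7 0.5")

```text
time: 50.02
eef_pos: [0.5324, -0.0057, 0.1812]
tcp_rot: [0.008, 1.0, -0.001, 0.006]
contact_force: [0.4, 0.3, 0.7]
opening: 0.75
finger_force: 0.0
```

Emit:
send_rows(moves="0 0 0 0.1 0.98 -0.1 0.5;0 0 0 0.1 0.98 -0.1 0.5;0 0 0 0.1 0.98 -0.1 0.5;0 0 0 0.1 0.98 -0.1 0.5;0 0 0 0.1 0.98 -0.1 0.5")

```text
time: 50.65
eef_pos: [0.5115, 0.1915, 0.194]
tcp_rot: [0.008, 1.0, -0.0, -0.001]
contact_force: [-0.5, -0.1, 0.7]
opening: 0.747
finger_force: 0.0
```

Emit:
send_rows(moves="0 0 0 0 0.8 0 0.5;0 0 0 0 0.8 0 0.5;0 0 0 0 0.8 0 0.5;0 0 0 0 0.8 0 0.5;0 0 0 0 0.8 0 0.5")

```text
time: 51.28
eef_pos: [0.5151, 0.3493, 0.1942]
tcp_rot: [0.009, 1.0, -0.001, -0.001]
contact_force: [0.1, -0.2, -0.1]
opening: 0.754
finger_force: 0.0
```

```bash
python3 - <<'E'
from h import *
c=cam('top')
print('rack',rects(c,'white',(355,210,410,245),.054),'green',rects(c,'green',(380,140,470,200),.088))
cv2.imwrite('pics/m3.png',cv2.resize(c['image'][140:245,285:475],None,fx=4.2,fy=4.2,interpolation=2)[:,:,::-1])
E
```

```text
rack [(array([ 413.2, -104.2,  108.7,   60.8]), 85.0, (np.int64(384), np.int64(227)), 742.5)] green [(array([ 577.9, -160.5,   91.5,   43.1]), 0.5, (np.int64(402), np.int64(167)), 410.0)]
```

View pics/m3.png

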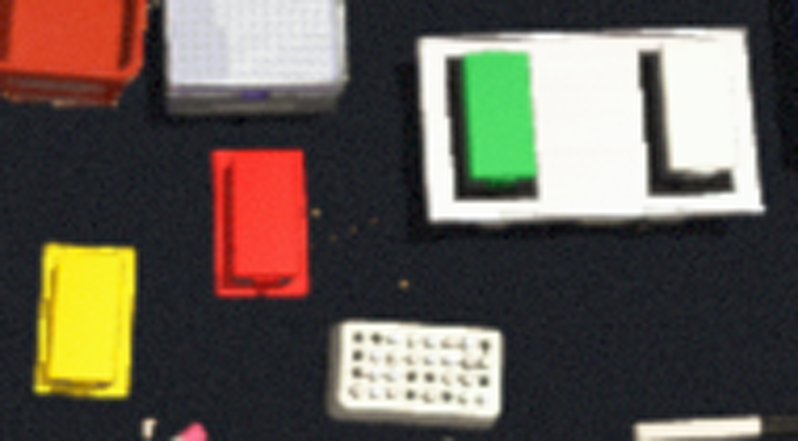

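All four boxes are centred and lengthwise at their places, the platform is level, the rack hasn't moved and the robot is clear. I'm handing the job in.

```bash
python3 -c "
from plant import ctrl
print(ctrl.sign_off())"
```

```text
the job is handed in; nothing more can be done
None
```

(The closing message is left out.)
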